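# Load a sensor board in the soldering jig and snap the hold-down flap over it

## Robot

A 7-joint arm with a two-finger parallel gripper is mounted at the origin on the work surface. World frame = base frame: x ahead of the robot, y to its left, z up, the work surface at z = 0. Lengths are in m, angles in rad, forces in N, time in s.
With the tool pointing down it reaches from about 0.4 to 0.85 m from the base axis. Payload 10.4 kg.
Tool frame: the origin (TCP) lies at the very end of the fingers, on their centre line; the grasp point (between the pads) lies 19 mm behind it; z points along the fingers, y is the direction in which the jaws open and shut (so a half turn about z gives the same grasp; the last joint's range is limited). The gripper opens to 87 mm and grips with 3 to 60 N. Pads are 19 mm wide; open, the fingers measure 117 mm over their backs; the gripper's body (75 mm by 190 mm) begins 51 mm behind the grasp point.
Start: joints at [1.313, 0.332, -0.065, 1.46, 0.022, 1.35, -0.088], TCP at [0.145, -0.608, 0.201] pointing down, gripper open.
Joint ranges: [-2.6, 2.6], [-0.5, 2.12], [-1.47, 1.34], [0.16, 2.42], [-1.27, 4.41], [0.06, 2.06], [-2.6, 2.6]. Speed limits (rad/s): [2.22, 2.22, 2.79, 2.79, 3.14, 3.14, 3.14].

## Interface

Orientations are given as a 3x3 rotation matrix whose columns are the frame's x, y, z axes.
In Python, from bench import status, optics, finish_job gives the robot as it stands.
- The arm moves only by the tool send_rows, never from a script. Its argument "commands" is a list that holds one entry, the list of rows, each a list of 4 numbers: the shift along the world's x, y, z in cm, then the turn about the world's z in rad. A call has exactly 8 rows; each row shifts and turns the commanded pose from where the row before left it; what a row does not reach is not made up. A row lasts 1/8 s, in which the tool goes at most 62.5 mm and 10.7 degrees, less where a joint would pass 70% of its speed; a pose out of reach is approached as far as the arm can. A call with a gripper value outside its range is refused whole. "jaw" is the gripper's target within -1 to 1 (fully open at 1, half-way at 0, shut at -1), set as the call begins (left out, the last holds). The fingers move at their own pace and stop on an object; the grip force is fixed at half the most. Time passes only in rows, so rows that do not move let the fingers close, or fill a call up. It gives the time, the measured TCP pose, the force and the opening at its end, in the units of the state.
- status.sense(): the state, without advancing time (a new reading comes with each control period).
- optics.read_camera(name): name is "scene" or "top"; returns a dict with "pixels" (384x512x3 uint8, red, green, blue), "range_z" (384x512 float32, m along the optical axis (not along the pixel's ray), 0 where there is no reading), "intrinsics" (3x3 intrinsics, pixels), "k1" (the pictures are not rectified: a ray, as slopes to the right and down, at radius r is drawn at 1 + k1 r^2 times it, then the intrinsics apply), "eye" and "orientation" of the camera in the world. Camera axes: x right, y down, z forward; pixel columns grow to the right and rows downward; lengths in m; the calibration is good to about 2 mm. A picture is of the moment at which its call begins.
- finish_job(): hands the job in, once; it reports no verdict.
The state is a dict: "time_s": time; "joint_pos": joint angles; "joint_velocities": joint speeds; "joint_torque": joint torques, N m; "tool_pos": TCP position; "orientation": TCP orientation; "ft_force": force on the tool from outside, world axes, zero at the start; "torque": the same for the moment, N m; "gripper_width": opening from 0.0 (shut) to 1.0 (fully open).
Only numpy, scipy, OpenCV 4.12 (cv2) and the standard library are available. Lean on these libraries where they do the work, as an engineer would, in place of code of your own. Each camera call takes 0.05 s, during which the arm holds its last target. There are 200 camera calls.

## Task

Load the sensor board (the one with the tall screening can) into the soldering jig for wiring: nose first, flat on the jig between the guides, and pushed fully home in the edge socket: on through the drag of the contacts until you feel it bottom, without ramming it. Then tip the spring flap over from behind, gently, just past its snap point, and let its own spring bring it down so that its pin drops into the slot of the board and holds it. Leave everything else on the bench where it is.

Things in the scene. Friction and masses are not known exactly. Their poses are not given: they have to be found in the camera images.
- board: To load: circuit board 70 x 50 x 4 mm, about 60 g, flat, components up. Origin: centre of its underside; x towards its nose (the short edge with contact fingers), z up. A screening can 22 x 22 mm, 14 mm tall above the board's top (a good grip), is centred at x = -17 mm. A slot 9 x 10 mm for the flap's pin is centred at x = +13 mm. In the socket its nose drags on contacts with about 5 N for 6 mm, then bottoms on a rigid wall; they do not push back.
- nose (a point): Middle of the board's nose edge, at its underside (35 mm ahead of the board's origin). The jig's black edge socket is 62 mm wide, 22.5 mm high, with a slot 7 mm high from the deck. It is clamped up to 12 mm nearer or farther from one start to the next, not measured: fully home the nose is at jig x = 55 mm, give or take 12 mm. 6 mm before that it meets the contacts.
- jig: Soldering jig fixed to the bench. Origin: centre of its underside; x is the push-in direction (roughly away from the robot), z up. Base plate 226 x 90 mm, 12 mm thick; its flat deck (z = 12 mm) is free for setting the board down from x = -113 to -29 mm. At its far end sits the head, which carries the edge socket and the flap. More than 20 N between board and head does damage.
- mouth (a point): On the deck, at the start of the straight guides (jig x = -5 mm, z = 12 mm; axes as the jig's). Two guide strips, 5 mm tall above the deck, run from here to jig x = 31 mm, 53 mm apart (1.5 mm free on each side of the board); towards the robot they flare out over 24 mm to a mouth of about 70 mm.
- flap (a joint): Spring flap on the head, rad: 0 open (its start; stands up, leaning 22 degrees away from the board), 1.95 shut on a board with the pin in its slot, about 1.84 ajar if the pin stands on a board that is not home, 2.05 shut on nothing. Over-centre springs: it rests at either stop, snap point near 1.05; beyond that it falls shut itself. More than 15 N from the robot bends it.
- head: Head of the jig: track with a clamped slide that carries socket and flap. Origin: middle of the flap's hinge line at the middle setting (jig x = 66 mm, z = 22.5 mm; axes as the jig's); the true line is up to 12 mm nearer or farther along x. Flap: plate 34 mm wide, 4 mm thick, 45 mm from hinge to free edge. Tipping from behind, 22 mm above the hinge, takes about 6 N at first, falling to 0 at the snap point.
- control_board: Bystander: another circuit board, 85 x 56 mm, with low parts and a white connector, no can. Origin at its underside.
- solder_spool: Bystander: spool of solder wire, 62 mm across, 50 mm tall. Origin at its underside.
- black_tape: Bystander: roll of black tape, 84 mm across, 24 mm tall.
- paper_tape: Bystander: roll of paper tape, 96 mm across, 18 mm tall.
- phone: Bystander: phone 150 x 73 x 8 mm, lying flat.
- tip_cleaner: Bystander: tin with brass wool, 64 mm across, 34 mm tall.
- screwdriver: Bystander: screwdriver 160 mm long.
Things that resemble listed ones, but are neither listed nor needed, are in the scene too. Leave any pink or red look-alike of the board alone.

How it is judged:
By the outcome, as a careful person would: the job done as asked, in the order asked, and still so for the second after the job is handed in, with the robot touching nothing.
It also fails if it takes over 53 s, if anything falls off the work surface, if the arm or the gripper's body presses on something with over 40 N, if the wrist force passes 120 N, or if a joint passes its speed limit or range.

## Working session

There is one attempt and no reset: what is moved stays moved. The work goes in short steps, Python scripts to look and compute and a tool call to move; the robot and the scene stay as the last step left them, time stands still between calls to the robot, and variables do not carry over. Pictures are saved under pics/ and viewed, about 8 in all and at most 12, crops included, and the job is handed in when it is done.

Besides the shell and the picture viewer there is one more tool, called after "Emit:" as a command line: name --argument value ..., lists and objects as JSON in quotes. send_rows: Moves the arm, as the interface text tells. Its arguments: {"type":"object","properties":{"commands":{"type":"array"},"jaw":{"type":"number"}},"required":["commands"]}

```bash
mkdir -p pics; ls
cat > h.py <<'E'
import numpy as np, cv2
from bench import status, optics, finish_job
def cam(n):
    return optics.read_camera(n)
def world(c,step=1):
    """world xyz for each pixel"""
    K=np.array(c["intrinsics"]);h,w=c["range_z"].shape
    u,v=np.meshgrid(np.arange(w),np.arange(h))
    d=np.stack([(u-K[0,2])/K[0,0],(v-K[1,2])/K[1,1]],-1)
    s=d.copy()
    for _ in range(10): s=d/(1+c["k1"]*(s**2).sum(-1,keepdims=True))
    z=c["range_z"][...,None]
    P=np.concatenate([s*z,z],-1)
    W=P@np.array(c["orientation"]).T+np.array(c["eye"])
    W[c["range_z"]==0]=np.nan
    return W
def save(n,img): cv2.imwrite("pics/"+n+".png",cv2.cvtColor(img,cv2.COLOR_RGB2BGR))
E
python3 - <<'E'
from h import *
for n in("scene","top"):
    c=cam(n); save(n+"0",c["pixels"]); print(n,c["eye"],np.round(c["orientation"],2).tolist(),c["k1"],c["intrinsics"])
    np.savez(n+"0.npz",**c)
print(status.sense())
E
```

```text
pics
scene [1.08322122 0.34964769 0.88971317] [[-0.57, 0.66, -0.49], [0.82, 0.45, -0.35], [-0.01, -0.6, -0.8]] -0.059353471443394604 [[375.38489209   0.         255.7447982 ]
 [  0.         375.38489209 188.74941176]
 [  0.           0.           1.        ]]
top [ 0.51223543 -0.02133527  1.21374889] [[0.0, -1.0, 0.07], [-1.0, -0.0, 0.03], [-0.03, -0.07, -1.0]] 0.04383503217084909 [[399.37867899   0.         259.27222478]
 [  0.         399.37867899 183.97717071]
 [  0.           0.           1.        ]]
{'time_s': 0.1, 'joint_pos': array([ 1.31340766,  0.33280597, -0.06469797,  1.46088404,  0.0216109 ,
        1.34990677, -0.08852626]), 'joint_velocities': array([ 1.89183070e-04, -1.57035705e-03, -1.58094626e-03, -3.56438604e-05,
        8.46274030e-04, -4.06486205e-04, -6.52346435e-04]), 'joint_torque': array([ 5.94198245e-04, -6.24548078e+01,  2.44341017e-02, -3.90717065e+01,
       -6.12123334e-02,  3.65810876e-02,  1.01019762e-05]), 'tool_pos': array([ 0.14529674, -0.607475  ,  0.19982246]), 'orientation': array([[ 9.72564908e-01,  2.32631382e-01, -3.73811344e-04],
       [ 2.32631671e-01, -9.72564103e-01,  1.25376207e-03],
       [-7.18910919e-05, -1.30632535e-03, -9.99999144e-01]]), 'ft_force': array([0.10497891, 0.49426622, 0.04048518]), 'torque': array([-0.02169672, -0.02606939, -0.03404768]), 'gripper_width': 0.9995231798047259}
```

View pics/top0.png

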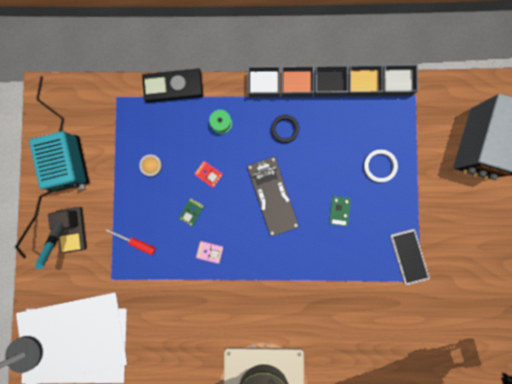

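View pics/scene0.png

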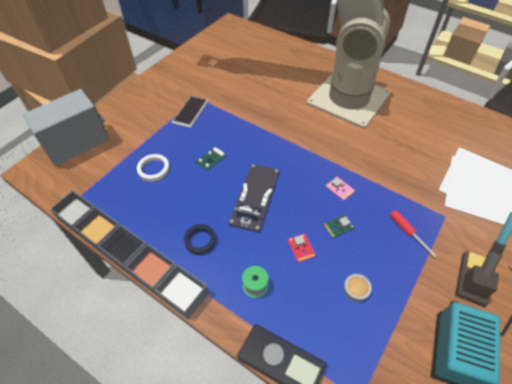

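Candidates for the board, as top-view pixels:
- Green board with a metal can (192,212).
- Green board with a white connector, no can (340,211): the control_board.
- Red look-alike (208,174).
- Pink look-alike (209,252).

By the description I choose (192,212). Next is a close crop to check it.

Run:
```python
from h import *
t=dict(np.load("top0.npz")); s=dict(np.load("scene0.npz"))
def crop(c,x,y,w,h,W,H): return cv2.resize(c["pixels"][y:y+h,x:x+w],(W,H),interpolation=cv2.INTER_CUBIC)
a=crop(t,170,192,45,40,400,300) if 0 else cv2.resize(t["pixels"][192:232,172:212],(400,300))
b=crop(t,237,147,75,100,400,533)
a=crop(t,172,192,40,40,400,400); d=crop(s,315,205,50,40,400,180)
save("crop1",np.hstack([np.vstack([a,d]),cv2.resize(b,(400,580))]))
W=world(t); 
np.set_printoptions(linewidth=250,precision=0,suppress=True)
print("board z mm"); print((W[196:228:1,178:206:1,2]*1000).round()[::2,::2])
hsv=cv2.cvtColor(t["pixels"],cv2.COLOR_RGB2HSV)
print("jig z");print((W[155:237:3,245:301:2,2]*1000).round())
for p in((192,212),(262,170),(280,225)): print(p,W[p[1],p[0]]*1000)
```

```text
board z mm
[[ 1. -1. -0.  0. -3. -4.  3.  1.  0.  2.  1. -1. -1.  3.]
 [ 2.  2.  0. -4.  3. -3.  5. -2. -1. -0.  1.  3. -2. -2.]
 [ 2. -1.  3.  1.  2. -3.  3.  2.  6.  0.  2.  2. -0.  2.]
 [ 1. -2. -4. -1.  3.  1.  3.  3.  4.  2. 10.  1.  1.  1.]
 [ 3.  4. -1. -2.  2.  0.  6.  7.  5.  5.  2.  3.  3. -4.]
 [-1. -0.  0.  3.  9.  3.  1.  7.  9.  9. 10.  9.  7. -2.]
 [-2. -1.  3.  3.  3.  2.  5.  3.  0.  3.  6.  4.  7.  4.]
 [ 2.  3. -5.  1.  6.  4.  2.  4. -1.  7.  5.  9.  2.  1.]
 [ 4. -0.  3.  6.  1.  6. -0.  4.  3.  3.  4.  4.  1. -0.]
 [-1. -4.  6.  3. 20. 18.  9.  3.  9.  5.  4. -1.  2.  2.]
 [-1.  6.  9. 16. 20. 22. 24. 14.  5.  6.  3. -3. -0. -4.]
 [ 0.  6.  2. 20. 17. 21. 16.  8.  1.  4.  2. -0. -3.  2.]
 [-1.  4. 10.  2. 17. 18. 17.  4.  7.  5.  1.  1.  1.  0.]
 [-0. -2.  0.  3.  4.  7.  5.  3.  8.  2.  1. -0. -2.  4.]
 [ 4. -4. -2.  6. -1. -5.  4.  5.  2. -1.  0. -1.  2. -5.]
 [-1.  0.  2. -0. -2.  3.  1.  7.  7.  2.  3.  0.  2. -3.]]
jig z
[[-3.  3.  5.  1.  1. -3. -0. -2.  4. -1. -4.  4.  1. -2.  4. -2.  5.  0. -0.  1.  4.  1. -1.  2. -1.  1. -1.  2.]
 [ 7.  3.  4.  2.  1. -
[... 2466 characters left out ...]
10. 17. 12. 12. 13. 12. 12. 13.  1.  3.]
 [-4. -4.  0. -1.  4. -1.  0.  1. nan  1.  4. 14. 11. 10. 15. 14. 17. 13. 13.  9. 13. 10. 10. 14. 17. 20. 17.  4.]
 [ 1.  3.  3.  2.  2. -3. -1.  5.  2.  1.  3.  2. 11. 13. 17. 10. 13. 13. 12. 14. 14. 12. 14. 16. 13. 10. 13. -0.]
 [ 2.  1. -2.  1.  1.  1. -3.  5. -1.  3.  3.  1. 16. 11. 12. 11. 16. 14. 15. 11. 11. 14. 16.  3. -0. -1.  2.  1.]
 [ 4. -0.  7. -1.  3.  3.  4.  1.  4.  3.  1. -1. -4. 12. 14. 11. 15. 12. 12.  1.  1.  3.  1.  1.  0.  1. -3.  3.]
 [-0.  6. -5. -1.  1.  1.  4.  1.  2.  4. -2.  1.  1. 15. -4. -0. -3.  2.  4.  4. -1.  2.  2.  2.  1.  1.  1.  1.]]
(192, 212) [512. 217.   4.]
(262, 170) [634.   4.  64.]
(280, 225) [474. -49.  15.]
```

View pics/crop1.png

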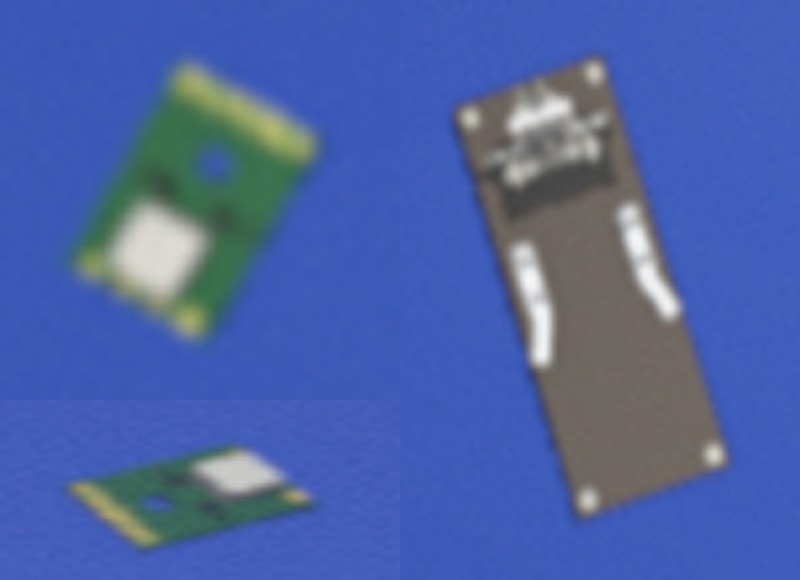

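The crop shows the green board with its can near the tail, a slot, and the gold nose strip at the upper right, about (200,203) in the top view. The jig's head is at its far end, with two white guides. Next I measure both by intersecting pixel rays with known height planes.

```bash
cat >> h.py <<'E'
def plane(c,uv,z):
    """pixels (N,2) -> world xy on plane z"""
    K=np.array(c["intrinsics"]);uv=np.atleast_2d(uv).astype(float)
    d=(uv-[K[0,2],K[1,2]])/[K[0,0],K[1,1]]; s=d.copy()
    for _ in range(10): s=d/(1+c["k1"]*(s**2).sum(-1,keepdims=True))
    r=np.c_[s,np.ones(len(s))]@np.array(c["orientation"]).T; e=np.array(c["eye"])
    return (e+r*((z-e[2])/r[:,2])[:,None])[:,:2]
def proj(c,P):
    q=(np.atleast_2d(P)-np.array(c["eye"]))@np.array(c["orientation"]); s=q[:,:2]/q[:,2:]
    s=s*(1+c["k1"]*(s**2).sum(-1,keepdims=True)); K=np.array(c["intrinsics"])
    return s*[K[0,0],K[1,1]]+[K[0,2],K[1,2]]
def blob(mask,seed):
    n,l=cv2.connectedComponents(mask.astype(np.uint8)); return l==l[seed[1],seed[0]]
def rect(c,m,z):
    cs=max(cv2.findContours(m.astype(np.uint8),cv2.RETR_EXTERNAL,cv2.CHAIN_APPROX_NONE)[0],key=len)[:,0]
    (x,y),(w,h),a=cv2.minAreaRect((plane(c,cs,z)*1000).astype(np.float32))
    if w<h: w,h,a=h,w,a+90
    return np.round([x,y,w,h,a],1)
E
python3 - <<'E'
from h import *
for n,sb,sj in(("top",(196,208),(276,215)),("scene",(338,229),(262,180))):
    c=dict(np.load(n+"0.npz")); hsv=cv2.cvtColor(c["pixels"],cv2.COLOR_RGB2HSV)
    m=~((hsv[...,0]>108)&(hsv[...,0]<128)&(hsv[...,1]>110))
    mb=blob(m,sb); mj=blob(m,sj); print(n,mb.sum(),mj.sum(),"board@4",rect(c,mb,.004),"jig@12",rect(c,mj,.012))
    W=world(c)
    mm=cv2.dilate(mb.astype(np.uint8),np.ones((3,3)))>0
    k=mm&(W[...,2]>.012)&(W[...,2]<.03)&(hsv[...,1]<60); print("can",k.sum(),np.nanmean(W[k],0)*1000, rect(c,k,.018))
    g=mb&(hsv[...,0]<35)&(hsv[...,1]>60); print("gold",plane(c,np.argwhere(g)[:,::-1],.004).mean(0)*1000)
    g=mj&(hsv[...,2]>200); print("white jig",g.sum())
E
```

```text
top 418 2268 board@4 [513.4 219.9  73.2  52.7 150.8] jig@12 [561.2 -26.2 225.7  91.3  18.9]
can 55 [496.83940786 227.09122664  18.60301873] [496.9 227.1  21.8  21.4  56.8]
gold [534.79165468 195.97685664]
white jig 118
scene 423 2006 board@4 [513.9 220.4  74.8  51.8 150.7] jig@12 [563.8 -26.  227.7  92.2  18.4]
can 66 [501.4608366  229.33796288  17.97711902] [501.1 229.6  24.   24.   61.6]
gold [538.23390476 206.27076591]
white jig 115
```

Measured: the board is at (0.514, 0.220), yaw -29.3°, and its can is at about (0.499, 0.228). The jig is at (0.5625, -0.026), yaw 18.65°. The two cameras agree and the sizes match the description. I'll grip the can with the jaws along board y, tool x at 150.7°, which means a turn of +2.395 rad.

Emit:
send_rows --commands '[[[3.9,4.8,0,0.15],[3.9,4.8,0,0.15],[3.9,4.8,0,0.15],[3.9,4.8,0,0.15],[3.9,4.8,0,0.15],[3.9,4.8,0,0.15],[3.9,4.8,0,0.15],[3.9,4.8,0,0.15]]]' --jaw 1

```text
time_s: 1.1
tool_pos: [0.4582, -0.2222, 0.2005]
orientation: [[0.131, 0.991, 0.0], [0.991, -0.131, -0.0], [-0.0, 0.0, -1.0]]
ft_force: [0.8, -0.7, 0.1]
gripper_width: 1.004
```

Emit:
send_rows --commands '[[[0.55,5.6,0,0.15],[0.55,5.6,0,0.15],[0.55,5.6,0,0.15],[0.55,5.6,0,0.15],[0.55,5.6,0,0.15],[0.55,5.6,0,0.15],[0.55,5.6,0,0.15],[0.55,5.6,0,0.15]]]'

```text
time_s: 2.1
tool_pos: [0.5015, 0.2255, 0.2005]
orientation: [[-0.876, 0.482, 0.0], [0.482, 0.876, -0.0], [-0.0, -0.0, -1.0]]
ft_force: [0.8, -0.1, 0.2]
gripper_width: 0.999
```

Run:
```python
from h import *
s=status.sense(); print(s["time_s"],s["tool_pos"],np.degrees(np.arctan2(s["orientation"][1,0],s["orientation"][0,0])),s["joint_pos"],s["ft_force"])
```

```text
2.1 [0.50147656 0.22549583 0.20051223] 151.19428638704403 [ 0.30663498  0.29838899 -0.96344784  1.62380509  0.25035069  1.35082412
  0.37684104] [ 0.81927154 -0.08319652  0.15691141]
```

Centred over the can. Descending with the jaws half open, to stay clear of the pink look-alike.

Emit:
send_rows --commands '[[[-0.25,0.3,-2.3,-0.008],[0,0,-2.5,0],[0,0,-2.5,0],[0,0,-2.5,0],[0,0,-2.5,0],[0,0,-2.0,0],[0,0,-0.5,0],[0,0,0,0]]]' --jaw 0

```text
time_s: 3.1
tool_pos: [0.499, 0.2273, 0.0528]
orientation: [[-0.87, 0.492, 0.0], [0.492, 0.87, 0.0], [0.0, 0.0, -1.0]]
ft_force: [0.1, -1.0, 0.5]
gripper_width: 0.498
```

Run:
```python
from h import *
t=cam("top");s=cam("scene")
a=cv2.resize(t["pixels"][177:247,152:232],(400,350),interpolation=cv2.INTER_CUBIC)
b=cv2.resize(s["pixels"][190:260,300:380],(400,350),interpolation=cv2.INTER_CUBIC)
save("desc",np.hstack([a,b]))
# expected can centre at z=18 and tool tip in the scene pixels
print(proj(s,[[.499,.228,.018],status.sense()["tool_pos"]]).round(1))
```

```text
[[344.2 220.5]
 [346.3 213.3]]
```

View pics/desc.png

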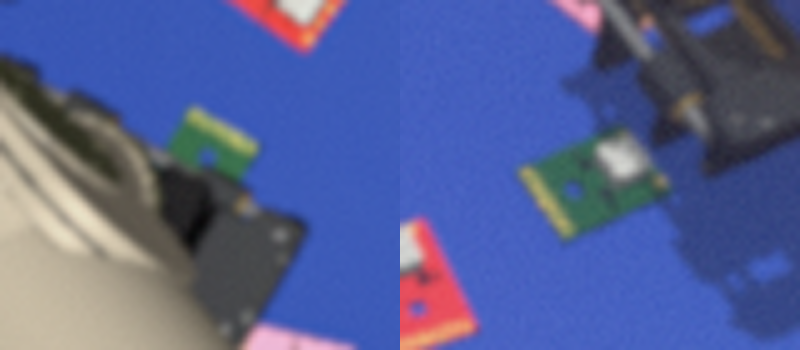

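The scene crop shows the can at about (344,222), where I predicted (344,220.5), with the fingers straddling it. Lowering the last 4.6 cm, then gripping.

Emit:
send_rows --commands '[[[0,0,-1.5,0],[0,0,-1.5,0],[0,0,-1.0,0],[0,0,-0.4,0],[0,0,-0.2,0],[0,0,0,0],[0,0,0,0],[0,0,0,0]]]'

```text
time_s: 4.2
tool_pos: [0.4991, 0.2272, 0.0068]
orientation: [[-0.87, 0.492, 0.0], [0.492, 0.87, 0.0], [-0.0, 0.0, -1.0]]
ft_force: [-0.0, -1.1, -0.3]
gripper_width: 0.499
```

Emit:
send_rows --commands '[[[0,0,0,0],[0,0,0,0],[0,0,0,0],[0,0,0,0],[0,0,0,0],[0,0,0,0],[0,0,0,0],[0,0,0,0]]]' --jaw -1

```text
time_s: 5.2
tool_pos: [0.4989, 0.2271, 0.0066]
orientation: [[-0.87, 0.492, 0.0], [0.492, 0.87, 0.0], [0.0, 0.0, -1.0]]
ft_force: [-0.4, 1.4, -0.5]
gripper_width: 0.004
```

The jaws shut completely, so the can wasn't between them. I'll look.

Run:
```python
from h import *
t=cam("top");s=cam("scene")
a=cv2.resize(t["pixels"][177:247,152:232],(400,350),interpolation=cv2.INTER_CUBIC)
b=cv2.resize(s["pixels"][190:260,300:380],(400,350),interpolation=cv2.INTER_CUBIC)
save("miss",np.hstack([a,b]))
print(proj(s,status.sense()["tool_pos"]).round(1),proj(t,status.sense()["tool_pos"]).round(1))
```

```text
[[343.2 222.5]] [[188.4 216.3]]
```

View pics/miss.png

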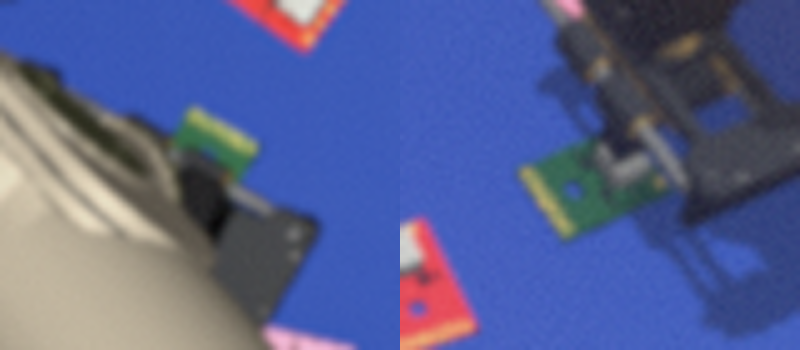

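Run:
```python
from h import *
s=cam("scene"); np.savez("s1.npz",**s)
x0,y0=300,165
b=cv2.resize(s["pixels"][y0:y0+75,x0:x0+100],(800,600),interpolation=cv2.INTER_CUBIC)
st=status.sense();p=st["tool_pos"];R=st["orientation"]
for q,col in((p,(255,0,0)),(p-R[:,2]*.019,(255,255,0)),(p-R[:,2]*.07,(0,255,0)),(p+R[:,1]*.015,(255,0,255)),(p-R[:,1]*.015,(0,255,255))):
    u=(proj(s,q)[0]-[x0,y0])*8; cv2.circle(b,tuple(int(i) for i in u),5,col,2)
save("tip",b); print(st["gripper_width"],st["time_s"])
W=world(s); m=(np.abs(W[...,0]-.5)<.1)&(np.abs(W[...,1]-.22)<.1)
np.set_printoptions(linewidth=250,precision=0,suppress=True)
print((W[210:234:2,330:366:3]*1000).round().astype(int).tolist().__len__())
for r in range(206,236,3): print(r,[tuple((W[r,c]*1000).round().astype(int)) for c in range(334,364,4)])
```

```text
0.0022923806421249458 5.35
12
206 [(np.int64(461), np.int64(179), np.int64(3)), (np.int64(453), np.int64(188), np.int64(0)), (np.int64(535), np.int64(219), np.int64(124)), (np.int64(527), np.int64(227), np.int64(121)), (np.int64(535), np.int64(238), np.int64(140)), (np.int64(516), np.int64(243), np.int64(120)), (np.int64(512), np.int64(252), np.int64(122)), (np.int64(504), np.int64(260), np.int64(120))]
209 [(np.int64(471), np.int64(184), np.int64(3)), (np.int64(464), np.int64(194), np.int64(3)), (np.int64(539), np.int64(222), np.int64(119)), (np.int64(537), np.int64(231), np.int64(123)), (np.int64(537), np.int64(240), np.int64(130)), (np.int64(539), np.int64(250), np.int64(141)), (np.int64(516), np.int64(255), np.int64(118)), (np.int64(504), np.int64(262), np.int64(109))]
212 [(np.int64(479), np.int64(189), np.int64(2)), (np.int64(473), np.int64(198), np.int64(2)), (np.int64(542), np.int64(225), np.int64(111)), (np.int64(544), np.int64(235), np.int64(122)), (np.int64(537), np.int64(243), np.int64(119)), (np.int64(543), np.int64(253), np.int64(136)), (np.int64(541), np.int64(262), np
[... 2021 characters left out ...]
int64(524), np.int64(236), np.int64(9)), (np.int64(513), np.int64(244), np.int64(1)), (np.int64(505), np.int64(253), np.int64(-1)), (np.int64(500), np.int64(262), np.int64(1)), (np.int64(574), np.int64(282), np.int64(121)), (np.int64(575), np.int64(290), np.int64(131))]
233 [(np.int64(541), np.int64(221), np.int64(4)), (np.int64(537), np.int64(231), np.int64(6)), (np.int64(530), np.int64(240), np.int64(5)), (np.int64(520), np.int64(248), np.int64(-2)), (np.int64(514), np.int64(257), np.int64(0)), (np.int64(509), np.int64(266), np.int64(1)), (np.int64(574), np.int64(284), np.int64(110)), (np.int64(560), np.int64(291), np.int64(97))]<stdin>:11: RuntimeWarning: invalid value encountered in cast
```

View pics/tip.png

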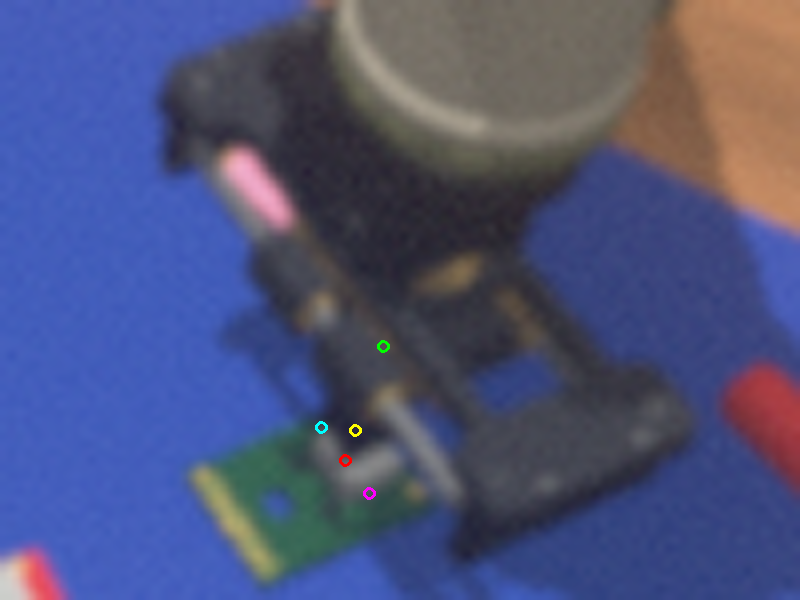

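The tip picture shows the dark finger pair standing over the can, and the can's top still visible at about (346,224). The finger bottoms look higher than the reported TCP. I'll measure their true height from the depth in both cameras.

Run:
```python
from h import *
st=status.sense();p=st["tool_pos"];R=st["orientation"]
print(p,R.round(3).tolist(),st["joint_pos"])
np.set_printoptions(linewidth=220,suppress=True)
for n in("scene","top"):
    c=cam(n);W=world(c);L=(W-p)@R*1000   # tool frame, mm
    hsv=cv2.cvtColor(c["pixels"],cv2.COLOR_RGB2HSV)
    m=(np.abs(L[...,0])<30)&(np.abs(L[...,1])<30)&(W[...,2]>.012)&(W[...,2]<.08)
    vu=np.argwhere(m); o=np.argsort(W[m][:,2])
    print(n,m.sum())
    for i in o[:45]:
        v,u=vu[i]; print((u,v),"z",round(W[v,u,2]*1000),"Lxy",L[v,u,:2].round(),"hsv",hsv[v,u])
```

```text
[0.49893302 0.22712841 0.00655486] [[-0.87, 0.492, 0.0], [0.492, 0.87, 0.0], [0.0, 0.0, -1.0]] [ 0.19624272  0.50926571 -0.85469069  1.82879783  0.44931155  1.00949337
  0.21391641]
scene 82
(np.int64(344), np.int64(226)) z 13 Lxy [-7. 13.] hsv [106  28 102]
(np.int64(342), np.int64(225)) z 13 Lxy [-11.   8.] hsv [113  23  99]
(np.int64(343), np.int64(226)) z 13 Lxy [-10.  12.] hsv [113  21  99]
(np.int64(339), np.int64(221)) z 14 Lxy [-11.  -6.] hsv [103  33  93]
(np.int64(342), np.int64(224)) z 14 Lxy [-9.  6.] hsv [110  21 111]
(np.int64(348), np.int64(224)) z 14 Lxy [ 5. 13.] hsv [ 94  17 103]
(np.int64(345), np.int64(225)) z 14 Lxy [-4. 12.] hsv [115  13 114]
(np.int64(349), np.int64(223)) z 14 Lxy [ 9. 12.] hsv [110  21 109]
(np.int64(340), np.int64(222)) z 15 Lxy [-11.  -2.] hsv [111  18  97]
(np.int64(341), np.int64(221)) z 16 Lxy [-7. -3.] hsv [108  12 105]
(np.int64(339), np.int64(220)) z 16 Lxy [-11.  -8.] hsv [93 26 97]
(np.int64(346), np.int64(221)) z 16 Lxy [5. 4.] hsv [115  14 106]
(np.int64(342), np.int64(222)) z 16 Lxy [-7.  2.] hsv [114  13  98]
(np.int64(347), np.i
[... 1469 characters left out ...]
0 125]
(np.int64(349), np.int64(222)) z 19 Lxy [ 9. 11.] hsv [112  30 126]
(np.int64(349), np.int64(221)) z 19 Lxy [11.  9.] hsv [115  46 127]
(np.int64(343), np.int64(224)) z 20 Lxy [-10.  10.] hsv [110   6 124]
(np.int64(340), np.int64(220)) z 20 Lxy [-10.  -5.] hsv [108  11 115]
(np.int64(343), np.int64(223)) z 20 Lxy [-8.  7.] hsv [100   6 119]
(np.int64(347), np.int64(223)) z 20 Lxy [ 1. 12.] hsv [120   6 129]
(np.int64(346), np.int64(223)) z 21 Lxy [-1. 11.] hsv [110   6 132]
(np.int64(342), np.int64(220)) z 27 Lxy [-9.  1.] hsv [117  33  84]
(np.int64(342), np.int64(221)) z 28 Lxy [-11.   4.] hsv [117  25  93]
(np.int64(340), np.int64(218)) z 30 Lxy [-12.  -5.] hsv [105  45  80]
top 0
```

The can is seen whole at 18–20 mm, directly under the fingers. The lowest finger points are at 25–30 mm although the TCP reads 6.6 mm. So the finger ends are really about 19 mm higher than the reported TCP, and xy is right. I'll open and check again with the jaws open.

Emit:
send_rows --commands '[[[0,0,0,0],[0,0,0,0],[0,0,0,0],[0,0,0,0],[0,0,0,0],[0,0,-0.2,0],[0,0,-0.2,0],[0,0,-0.2,0]]]' --jaw 0

```text
time_s: 6.45
tool_pos: [0.4989, 0.2271, 0.0004]
orientation: [[-0.87, 0.492, -0.0], [0.492, 0.87, 0.0], [0.0, -0.0, -1.0]]
ft_force: [-0.4, -0.0, -0.1]
gripper_width: 0.498
```

```bash
cat > tip.py <<'E'
from h import *
st=status.sense();p=st["tool_pos"];R=st["orientation"]
print(st["time_s"],p.round(4),st["ft_force"],st["gripper_width"])
Ps=[]
for i in range(6):
    c=cam("scene");Ps.append(world(c))
W=np.nanmean(Ps,0);L=(W-p)@R*1000
hsv=cv2.cvtColor(c["pixels"],cv2.COLOR_RGB2HSV)
m=(np.abs(L[...,0])<16)&(np.abs(L[...,1])>14)&(np.abs(L[...,1])<48)&(W[...,2]>.008)&(W[...,2]<.07)&(hsv[...,2]<110)
vu=np.argwhere(m); o=np.argsort(W[m][:,2])
for i in o[:28]:
    v,u=vu[i]; print((int(u),int(v)),"z",round(W[v,u,2]*1000),"Lxy",L[v,u,:2].round(),hsv[v,u])
E
python3 tip.py
```

```text
6.45 [4.989e-01 2.271e-01 4.000e-04] [-0.41812562 -0.02685886 -0.06259788] 0.4984457357136639
(346, 228) z 20 Lxy [-10.  24.] [104  89  66]
(353, 227) z 22 Lxy [ 8. 30.] [108  49  78]
(341, 213) z 22 Lxy [  4. -22.] [114 134  93]
(336, 214) z 23 Lxy [-11. -25.] [115 133  86]
(352, 227) z 24 Lxy [ 4. 30.] [106  81  66]
(346, 227) z 24 Lxy [-10.  23.] [109  71  68]
(338, 214) z 24 Lxy [ -7. -22.] [115 134  84]
(340, 213) z 25 Lxy [ -0. -22.] [114 122  86]
(348, 229) z 25 Lxy [-9. 31.] [102  90  65]
(342, 212) z 25 Lxy [  6. -22.] [119  66  89]
(335, 213) z 25 Lxy [-13. -27.] [115 136  92]
(337, 214) z 26 Lxy [-10. -22.] [114 113  79]
(350, 228) z 26 Lxy [-3. 31.] [104  84  67]
(347, 229) z 26 Lxy [-12.  30.] [104  93  63]
(336, 213) z 27 Lxy [-11. -25.] [116 109  70]
(341, 212) z 27 Lxy [  3. -22.] [116  84  76]
(339, 213) z 27 Lxy [ -4. -22.] [116 107  74]
(335, 212) z 28 Lxy [-12. -29.] [115 130  88]
(349, 228) z 28 Lxy [-6. 31.] [107 105  61]
(346, 226) z 29 Lxy [-11.  22.] [113  38  80]
(351, 227) z 29 Lxy [-0. 31.] [111  91  56]
(336, 212) z 29 Lxy [-11. -27.] [119  90  68]
(347, 228) z 30 Lxy [-12.  29.] [113 114  58]
(340, 212) z 30 Lxy [ -1. -22.] [121  89  66]
(338, 213) z 30 Lxy [ -8. -22.] [116  90  65]
(339, 212) z 31 Lxy [ -4. -23.] [116  86  62]
(348, 228) z 31 Lxy [-11.  31.] [113  85  60]
(337, 213) z 31 Lxy [-11. -22.] [113  95  62]
```

With the jaws open, both finger ends are at about z = 20 mm while the TCP reads 0.4 mm, and there's no force. So true tip height = reported z + about 19 mm. Lowering another 13 mm with small steps, watching the force.

Emit:
send_rows --commands '[[[0,0.05,-0.3,0],[0,0,-0.3,0],[0,0,-0.2,0],[0,0,-0.2,0],[0,0,-0.15,0],[0,0,-0.1,0],[0,0,0,0],[0,0,0,0]]]'

```text
time_s: 7.75
tool_pos: [0.499, 0.2276, -0.0119]
orientation: [[-0.87, 0.492, 0.0], [0.492, 0.87, 0.0], [-0.0, 0.0, -1.0]]
ft_force: [0.4, -0.3, 0.2]
gripper_width: 0.502
```

Emit:
send_rows --commands '[[[0,0,0,0],[0,0,0,0],[0,0,0,0],[0,0,0,0],[0,0,0,0],[0,0,0,0],[0,0,0,0],[0,0,0,0]]]' --jaw -1

```text
time_s: 8.75
tool_pos: [0.4989, 0.2276, -0.0119]
orientation: [[-0.87, 0.492, 0.0], [0.492, 0.87, 0.0], [0.0, 0.0, -1.0]]
ft_force: [-0.6, -0.2, 0.3]
gripper_width: 0.248
```

Gripped: the width of 0.248 is 21.6 mm, the can's size. The board's underside is at 0 when reported z = -12 mm, so on the deck z should be about 0. Lift, swing over the jig's deck and turn +0.84 rad.

Emit:
send_rows --commands '[[[0,0,1.0,0],[0,0,3.0,0],[0,0,3.5,0.1],[-0.2,-3.0,0.5,0.14],[-0.3,-5.0,0,0.15],[-0.3,-5.0,0,0.15],[-0.3,-5.0,0,0.15],[-0.3,-5.0,0,0.15]]]'

```text
time_s: 9.75
tool_pos: [0.4847, -0.0041, 0.0687]
orientation: [[-0.946, -0.324, 0.0], [-0.324, 0.946, -0.001], [-0.0, -0.001, -1.0]]
ft_force: [0.9, 0.3, -0.2]
gripper_width: 0.249
```

Emit:
send_rows --commands '[[[-0.4,-4.0,0,0],[0,-1.1,-1.0,0],[0,0,-1.5,0],[0,0,-1.5,0],[0,0,-0.8,0],[0,0,-0.5,0],[0,0,0,0],[0,0,0,0]]]'

```text
time_s: 10.75
tool_pos: [0.4812, -0.0533, 0.0154]
orientation: [[-0.948, -0.32, 0.0], [-0.32, 0.948, -0.0], [-0.0, -0.0, -1.0]]
ft_force: [-0.7, 0.3, -0.7]
gripper_width: 0.253
```

Run:
```python
from h import *
s=cam("scene");np.savez("s2.npz",**s);t=cam("top");np.savez("t2.npz",**t)
st=status.sense();print(st["tool_pos"],st["orientation"][:2,0],st["ft_force"],st["gripper_width"],st["joint_pos"])
a=cv2.resize(s["pixels"][155:245,215:315],(660,594),interpolation=cv2.INTER_CUBIC)
save("hover",a)
```

```text
[ 0.48118945 -0.05345002  0.01541221] [-0.94762374 -0.31938856] [-0.17927928  1.01390933 -0.18700893] 0.25133112936182905 [ 0.90463435  0.40269496 -1.00604218  1.98047957  0.41105066  0.97736492
  1.59389794]
```

View pics/hover.png

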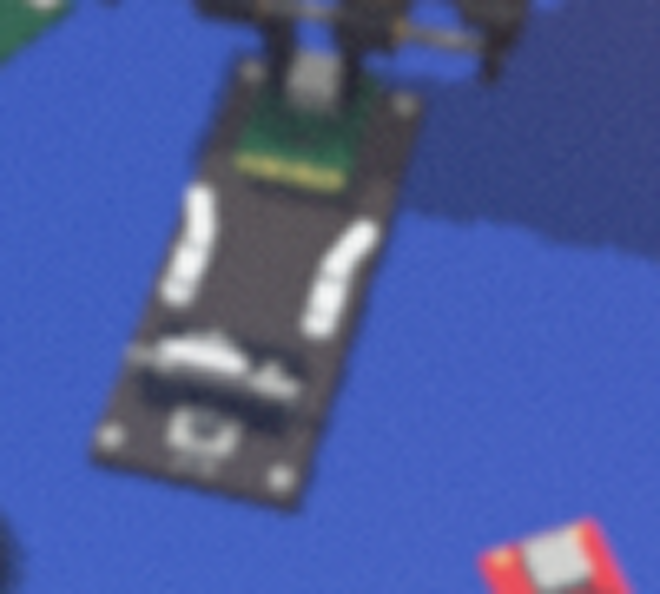

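The board hangs level over the jig with its nose at about (290,170) in the crop, square to the guides. A check of its lateral position against the guides, and of the socket location, in the jig frame.

```bash
cat >> h.py <<'E'
th=np.radians(18.65);J0=np.array([.5625,-.026]);Rj=np.array([[np.cos(th),-np.sin(th)],[np.sin(th),np.cos(th)]])
def jig(xy): return (np.atleast_2d(xy)-J0)@Rj*1000
E
python3 - <<'E'
from h import *
for n,f in(("scene","s2.npz"),("scene","scene0.npz"),("top","top0.npz")):
    c=dict(np.load(f));hsv=cv2.cvtColor(c["pixels"],cv2.COLOR_RGB2HSV);h,w=hsv.shape[:2]
    vu=np.argwhere(np.ones((h,w),bool))
    wh=(hsv[...,2]>150)&(hsv[...,1]<50)
    u=np.argwhere(wh)[:,::-1];q=jig(plane(c,u,.017))
    for sg in(1,-1):
        k=(np.sign(q[:,1])==sg)&(np.abs(q[:,1])>20)&(np.abs(q[:,1])<34)&(q[:,0]>0)&(q[:,0]<26)
        print(f,"guide",sg,k.sum(),q[k].mean(0).round(1),np.polyfit(q[k][:,0],q[k][:,1],1).round(3))
    W=world(c); Lz=W[...,2]*1000; Lj=jig(W[...,:2].reshape(-1,2)).reshape(h,w,2)
    for lo,hi in((19,26),(45,75)):
        k=(np.abs(Lj[...,1])<31)&(Lj[...,0]>25)&(Lj[...,0]<105)&(Lz>lo)&(Lz<hi); print(" z",lo,hi,k.sum(),"x pct 5,20,50,80,95",np.percentile(Lj[k][:,0],[5,20,50,80,95]).round(),"y",np.percentile(Lj[k][:,1],[5,95]).round())
    if f[0]=="s2"[0] and f.startswith("s2"):
        g=(hsv[...,0]>60)&(hsv[...,0]<95)&(hsv[...,1]>70)|((hsv[...,0]>18)&(hsv[...,0]<35)&(hsv[...,1]>80))
        u=np.argwhere(g)[:,::-1];q=jig(plane(c,u,.0313));k=(q[:,0]>-65)&(q[:,0]<-20)&(np.abs(q[:,1])<40)
        q=q[k];print("board nose x max",np.percentile(q[:,0],[95,99]).round(1)); 
        for a in(-60,-50,-45,-40): 
            r=q[(np.abs(q[:,0]-a)<3)][:,1]; print(a,np.percentile(r,[1,99]).round(1) if len(r) else None)
print("tcp",jig([.4812,-.05345]))
E
```

```text
s2.npz guide 1 28 [12.7 28.9] [ 0.056 28.189]
s2.npz guide -1 23 [ 12.3 -29.2] [ -0.047 -28.588]
 z 19 26 170 x pct 5,20,50,80,95 [47. 53. 75. 83. 92.] y [-29.  28.]
 z 45 75 62 x pct 5,20,50,80,95 [75. 79. 84. 89. 90.] y [-15.  16.]
board nose x max [-38.4 -36.7]
-60 [-23.6  22.2]
-50 [-25.6  22.7]
-45 [-22.2  22.1]
-40 [-11.7  19. ]
scene0.npz guide 1 27 [13.1 29.1] [2.4000e-02 2.8738e+01]
scene0.npz guide -1 22 [ 12.5 -29.4] [-2.9000e-02 -2.9017e+01]
 z 19 26 174 x pct 5,20,50,80,95 [47. 53. 75. 83. 94.] y [-28.  28.]
 z 45 75 63 x pct 5,20,50,80,95 [77. 79. 85. 89. 90.] y [-15.  16.]
top0.npz guide 1 28 [12.9 28.9] [2.6000e-02 2.8553e+01]
top0.npz guide -1 24 [ 13.2 -29.8] [-1.6000e-02 -2.9581e+01]
 z 19 26 150 x pct 5,20,50,80,95 [48. 52. 59. 71. 84.] y [-28.  28.]
 z 45 75 70 x pct 5,20,50,80,95 [73. 76. 82. 86. 89.] y [-15.  13.]
tcp [[-8.58090461e+01 -9.96850297e-03]]
```

Lateral agreement is within about 0.5 mm; the guide centre is at -0.2 mm. The flap's position suggests the head sits about 4–5 mm farther than the middle setting. Now I set the board down on the deck.

Emit:
send_rows --commands '[[[0,0,-0.5,0],[0,0,-0.4,0],[0,0,-0.3,0],[0,0,-0.15,0],[0,0,-0.1,0],[0,0,-0.05,0],[0,0,0,0],[0,0,0,0]]]'

```text
time_s: 11.85
tool_pos: [0.481, -0.0534, 0.0001]
orientation: [[-0.948, -0.319, 0.0], [-0.319, 0.948, 0.0], [-0.0, -0.0, -1.0]]
ft_force: [0.7, 0.5, -1.4]
gripper_width: 0.253
```

Emit:
send_rows --commands '[[[0,0,-0.03,0],[0,0,-0.03,0],[0,0,-0.03,0],[0,0,0,0],[0,0,0,0],[0,0,0,0],[0,0,0,0],[0,0,0,0]]]'

```text
time_s: 12.85
tool_pos: [0.481, -0.0534, -0.0]
orientation: [[-0.948, -0.32, -0.0], [-0.32, 0.948, -0.001], [0.001, -0.001, -1.0]]
ft_force: [-6.2, -0.6, 14.3]
gripper_width: 0.247
```

On the deck: 14 N at 0.9 mm of over-travel. I ease off and slide along jig x through the flare into the guides.

Emit:
send_rows --commands '[[[0,0,0.07,0],[0.4,0.135,0,0],[0.8,0.27,0,0],[0.8,0.27,0,0],[0.8,0.27,0,0],[0.8,0.27,0,0],[0.8,0.27,0,0],[0.4,0.135,0,0]]]'

```text
time_s: 13.85
tool_pos: [0.5291, -0.0373, 0.0001]
orientation: [[-0.948, -0.319, -0.001], [-0.319, 0.948, -0.0], [0.001, -0.0, -1.0]]
ft_force: [-5.5, -2.6, 10.5]
gripper_width: 0.248
```

Emit:
send_rows --commands '[[[0,0,0.04,0],[0.3,0.1,0.02,0],[0.4,0.135,0,0],[0.4,0.135,0,0],[0.4,0.135,0,0],[0.4,0.135,0,0],[0.3,0.1,0,0],[0,0,0,0]]]'

```text
time_s: 14.85
tool_pos: [0.5511, -0.0296, 0.0005]
orientation: [[-0.948, -0.32, 0.0], [-0.32, 0.948, 0.0], [-0.0, 0.0, -1.0]]
ft_force: [-0.1, -0.8, -0.5]
gripper_width: 0.251
```

Nose at about jig x = 40, no drag yet. Advancing slower.

Emit:
send_rows --commands '[[[0.14,0.047,0,0],[0.14,0.047,0,0],[0.14,0.047,0,0],[0.14,0.047,0,0],[0.14,0.047,0,0],[0.14,0.047,0,0],[0.14,0.047,0,0],[0,0,0,0]]]'

```text
time_s: 15.85
tool_pos: [0.5608, -0.0264, 0.0005]
orientation: [[-0.948, -0.32, 0.0], [-0.32, 0.948, 0.0], [-0.0, 0.0, -1.0]]
ft_force: [0.4, -0.4, -1.4]
gripper_width: 0.245
```

Emit:
send_rows --commands '[[[0.08,0.027,0,0],[0.08,0.027,0,0],[0.08,0.027,0,0],[0.08,0.027,0,0],[0.08,0.027,0,0],[0.08,0.027,0,0],[0,0,0,0],[0,0,0,0]]]'

```text
time_s: 16.85
tool_pos: [0.5648, -0.0251, 0.0002]
orientation: [[-0.948, -0.319, -0.002], [-0.319, 0.948, -0.0], [0.002, 0.0, -1.0]]
ft_force: [-5.4, -0.7, 1.9]
gripper_width: 0.25
```

The drag of about 5.4 N has begun, with the nose near jig x = 54. Continuing in small steps, watching for bottoming.

Emit:
send_rows --commands '[[[0.05,0.017,0,0],[0.05,0.017,0,0],[0.05,0.017,0,0],[0.05,0.017,0,0],[0,0,0,0],[0,0,0,0],[0,0,0,0],[0,0,0,0]]]'

```text
time_s: 17.85
tool_pos: [0.567, -0.0244, 0.0002]
orientation: [[-0.948, -0.319, -0.001], [-0.319, 0.948, -0.0], [0.001, 0.0, -1.0]]
ft_force: [-4.7, -1.2, 0.7]
gripper_width: 0.247
```

Emit:
send_rows --commands '[[[0.05,0.017,0,0],[0.05,0.017,0,0],[0.05,0.017,0,0],[0,0,0,0],[0,0,0,0],[0,0,0,0],[0,0,0,0],[0,0,0,0]]]'

```text
time_s: 18.85
tool_pos: [0.5673, -0.0242, 0.0001]
orientation: [[-0.948, -0.319, -0.004], [-0.319, 0.948, -0.001], [0.004, 0.0, -1.0]]
ft_force: [-11.0, -2.2, 5.4]
gripper_width: 0.248
```

Motion nearly stopped and the force rose to 11 N. One more 0.4 mm confirms whether that's the wall.

Emit:
send_rows --commands '[[[0.02,0.007,0,0],[0.02,0.007,0,0],[0,0,0,0],[0,0,0,0],[0,0,0,0],[0,0,0,0],[0,0,0,0],[0,0,0,0]]]'

```text
time_s: 19.85
tool_pos: [0.5673, -0.0242, 0.0001]
orientation: [[-0.948, -0.319, -0.004], [-0.319, 0.948, -0.001], [0.005, 0.0, -1.0]]
ft_force: [-12.5, -2.7, 8.1]
gripper_width: 0.247
```

Run:
```python
from h import *
st=status.sense();print(st["time_s"],st["tool_pos"],st["ft_force"],jig(st["tool_pos"][:2]))
```

```text
19.85 [ 5.67266755e-01 -2.41979615e-02  9.27999250e-05] [-12.52231408  -2.74222757   8.10896251] [[5.09271876 0.18306997]]
```

Confirmed: no further motion and the force is up to 12.8 N, so the board is on the wall, with about 5–6 mm of drag before it. I take off the push, open slightly and lift.

Emit:
send_rows --commands '[[[-0.07,-0.024,0.04,0],[-0.07,-0.024,0.02,0],[0,0,0,0],[0,0,0,0],[0,0,0,0],[0,0,0,0],[0,0,0,0],[0,0,0,0]]]'

```text
time_s: 20.85
tool_pos: [0.5674, -0.0242, 0.0007]
orientation: [[-0.948, -0.319, -0.001], [-0.319, 0.948, -0.0], [0.001, 0.0, -1.0]]
ft_force: [-5.7, -1.0, -1.4]
gripper_width: 0.251
```

Emit:
send_rows --commands '[[[0,0,0,0],[0,0,0,0],[0,0,0,0],[0,0,0.2,0],[0,0,1.0,0],[0,0,2.5,0],[0,0,3.0,0],[0,0,3.0,0]]]' --jaw -0.2

```text
time_s: 21.85
tool_pos: [0.5681, -0.0238, 0.0997]
orientation: [[-0.947, -0.32, 0.001], [-0.32, 0.947, 0.0], [-0.001, -0.0, -1.0]]
ft_force: [0.3, -0.3, -0.0]
gripper_width: 0.402
```

Emit:
send_rows --commands '[[[1.0,0.34,1.0,0],[2.0,0.68,0,0],[2.0,0.68,0,0],[2.0,0.68,0,0],[2.0,0.68,0,0],[1.5,0.5,0,0],[0,0,0,0],[0,0,0,0]]]' --jaw -1

```text
time_s: 22.85
tool_pos: [0.6726, 0.0117, 0.1076]
orientation: [[-0.948, -0.32, -0.001], [-0.32, 0.948, 0.0], [0.001, 0.0, -1.0]]
ft_force: [1.1, 0.2, 0.2]
gripper_width: 0.008
```

Run:
```python
from h import *
st=status.sense();print(st["time_s"],st["tool_pos"],st["ft_force"],jig(st["tool_pos"][:2]),st["gripper_width"])
s=cam("scene");t=cam("top")
np.savez("s3.npz",**s);np.savez("t3.npz",**t)
a=cv2.resize(s["pixels"][155:245,215:315],(400,360),interpolation=cv2.INTER_CUBIC)
b=cv2.resize(t["pixels"][147:237,227:327],(400,360),interpolation=cv2.INTER_CUBIC)
save("in",np.hstack([a,b]))
Ws=[];
for i in range(8): Ws.append(world(cam("scene")))
W=np.nanmean(Ws,0);h,w=W.shape[:2];L=np.dstack([jig(W[...,:2].reshape(-1,2)).reshape(h,w,2),W[...,2]*1000])
k=(np.abs(L[...,1])<18)&(L[...,0]>55)&(L[...,0]<100)&(L[...,2]>26)&(L[...,2]<75)
q=L[k];print(len(q));
for a in range(28,70,5):
    r=q[np.abs(q[:,2]-a)<2.5]; print(a,len(r),np.percentile(r[:,0],[10,50,90]).round(1) if len(r) else "")
```

```text
22.85 [0.67264848 0.01165457 0.10758494] [1.05020257 0.18086543 0.23722174] [[116.40596558   0.45334509]] 0.008180859009846275
77
28 6 [72.8 74.6 84.4]
33 4 [76.1 76.3 76.5]
38 4 [76.6 77.7 78.5]
43 6 [79.2 79.9 80.6]
48 5 [81.1 81.9 82.8]
53 7 [78.5 84.  84.9]
58 4 [72.7 80.5 86.2]
63 20 [76.6 79.8 89.3]
68 21 [86.  88.2 89.3]
```

View pics/in.png

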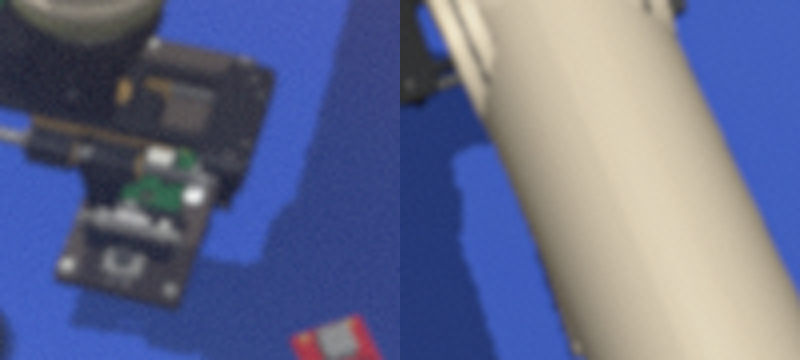

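Crop left: the green board lies between the guides with its nose in the socket, and the flap is still open. The flap's back face measures x ≈ 80 at z = 43 with a 22° slope, so the hinge is at about 69, consistent with home at 57–58. I lower the closed fingers behind the flap to a true tip height of about 44 mm (reported 25 mm) and approach.

Emit:
send_rows --commands '[[[0,0,-2.0,0],[0,0,-2.5,0],[0,0,-2.5,0],[0,0,-1.25,0],[-0.28,-0.095,0,0],[-0.28,-0.095,0,0],[-0.28,-0.095,0,0],[-0.28,-0.095,0,0]]]'

```text
time_s: 24.35
tool_pos: [0.6619, 0.0076, 0.0262]
orientation: [[-0.948, -0.319, 0.001], [-0.319, 0.948, -0.0], [-0.001, -0.0, -1.0]]
ft_force: [1.0, -0.8, 0.0]
gripper_width: 0.007
```

Emit:
send_rows --commands '[[[-0.19,-0.064,0,0],[-0.19,-0.064,0,0],[-0.19,-0.064,0,0],[-0.19,-0.064,0,0],[-0.19,-0.064,0,0],[-0.19,-0.064,0,0],[0,0,0,0],[0,0,0,0]]]'

```text
time_s: 25.35
tool_pos: [0.651, 0.0042, 0.026]
orientation: [[-0.948, -0.32, 0.001], [-0.32, 0.948, 0.0], [-0.001, -0.0, -1.0]]
ft_force: [4.8, 2.1, 3.4]
gripper_width: 0.008
```

The finger is in contact with the flap at about 5–6 N. Tipping on gently.

Emit:
send_rows --commands '[[[-0.14,-0.047,0,0],[-0.14,-0.047,0,0],[-0.14,-0.047,0,0],[-0.14,-0.047,0,0],[-0.14,-0.047,0,0],[-0.14,-0.047,0,0],[-0.14,-0.047,0,0],[0,0,0,0]]]'

```text
time_s: 26.35
tool_pos: [0.6404, 0.0005, 0.0255]
orientation: [[-0.948, -0.319, -0.0], [-0.319, 0.948, -0.0], [0.0, 0.0, -1.0]]
ft_force: [2.2, 1.2, 2.0]
gripper_width: 0.005
```

Emit:
send_rows --commands '[[[-0.14,-0.047,0,0],[-0.14,-0.047,0,0],[-0.14,-0.047,0,0],[-0.14,-0.047,0,0],[-0.14,-0.047,0,0],[0,0,0,0],[0,0,0,0],[0,0,0,0]]]'

```text
time_s: 27.35
tool_pos: [0.6336, -0.0017, 0.0256]
orientation: [[-0.948, -0.32, -0.0], [-0.32, 0.948, 0.0], [0.0, 0.0, -1.0]]
ft_force: [3.1, 1.2, 3.3]
gripper_width: 0.008
```

Emit:
send_rows --commands '[[[-0.12,-0.04,0,0],[-0.12,-0.04,0,0],[-0.12,-0.04,0,0],[-0.12,-0.04,0,0],[-0.12,-0.04,0,0],[0,0,0,0],[0,0,0,0],[0,0,0,0]]]'

```text
time_s: 28.35
tool_pos: [0.6277, -0.0037, 0.0256]
orientation: [[-0.948, -0.319, -0.0], [-0.319, 0.948, 0.0], [0.0, 0.0, -1.0]]
ft_force: [1.3, 0.4, 0.6]
gripper_width: 0.004
```

Emit:
send_rows --commands '[[[-0.1,-0.034,0,0],[-0.1,-0.034,0,0],[-0.1,-0.034,0,0],[-0.1,-0.034,0,0],[0,0,0,0],[0,0,0,0],[0,0,0,0],[0,0,0,0]]]'

```text
time_s: 29.35
tool_pos: [0.6237, -0.005, 0.0256]
orientation: [[-0.948, -0.32, -0.0], [-0.32, 0.948, 0.0], [-0.0, 0.0, -1.0]]
ft_force: [-0.3, -0.2, 0.6]
gripper_width: 0.007
```

```bash
cat > flap.py <<'E'
from h import *
st=status.sense();print(st["time_s"],st["tool_pos"],st["ft_force"],jig(st["tool_pos"][:2]))
for n in("scene","top"):
    W=np.nanmean([world(cam(n)) for i in range(5)],0);h,w=W.shape[:2];L=np.dstack([jig(W[...,:2].reshape(-1,2)).reshape(h,w,2),W[...,2]*1000])
    k=(np.abs(L[...,1])<15)&(L[...,0]>14)&(L[...,0]<100)&(L[...,2]>5)&(L[...,2]<80)
    q=L[k];print(n,len(q))
    for a in range(16,100,5):
        r=q[np.abs(q[:,0]-a)<2.5]; print(a,len(r),np.percentile(r[:,2],[10,50,90]).round(1) if len(r) else "")
E
python3 flap.py
```

```text
29.35 [ 0.62365888 -0.00501742  0.02556252] [-0.31215637 -0.2378182   0.56769438] [[64.6573502   0.32300526]]
scene 236
16 0 
21 0 
26 0 
31 2 [18.3 22.4 26.5]
36 2 [27.6 28.2 28.8]
41 3 [18.6 27.9 28.5]
46 7 [28.4 28.5 29.2]
51 7 [27.9 28.9 29.3]
56 5 [29.  29.4 29.5]
61 11 [28.3 29.  56.4]
66 18 [26.6 27.3 28.9]
71 29 [23.8 25.6 52.2]
76 63 [23.8 59.1 76. ]
81 21 [19.7 23.5 24.4]
86 17 [15.6 19.4 24.7]
91 21 [13.5 17.8 25.8]
96 21 [16.5 19.  25.4]
top 0
16 0 
21 0 
26 0 
31 0 
36 0 
41 0 
46 0 
51 0 
56 0 
61 0 
66 0 
71 0 
76 0 
81 0 
86 0 
91 0 
96 0
```

The flap has gone over by itself: flat at z ≈ 28–29 from x = 36 to 66, with no force on the tool. Retreating upwards and aside for a clear look.

Emit:
send_rows --commands '[[[0.3,0.1,0.5,0],[0.3,0.1,2.0,0],[0,0,4.0,0],[0,0,4.5,0],[0,0,4.5,0],[-2.0,2.0,2.5,0],[-2.5,4.0,0,0],[-2.5,4.0,0,0]]]'

```text
time_s: 30.85
tool_pos: [0.5592, 0.0985, 0.2075]
orientation: [[-0.948, -0.319, 0.002], [-0.319, 0.948, 0.0], [-0.002, -0.0, -1.0]]
ft_force: [-0.7, 0.1, 0.0]
gripper_width: 0.003
```

Emit:
send_rows --commands '[[[-1.0,5.0,0,0],[-1.0,5.0,0,0],[-1.0,5.0,0,0],[-1.0,5.0,0,0],[0,4.0,0,0],[0,0,0,0],[0,0,0,0],[0,0,0,0]]]'

```text
time_s: 31.85
tool_pos: [0.5204, 0.3357, 0.206]
orientation: [[-0.948, -0.318, 0.001], [-0.318, 0.948, -0.0], [-0.0, -0.0, -1.0]]
ft_force: [0.1, -0.9, 0.3]
gripper_width: 0.009
```

```bash
python3 flap.py
python3 - <<'E'
from h import *
s=cam("scene");t=cam("top")
a=cv2.resize(s["pixels"][150:240,215:315],(400,360),interpolation=cv2.INTER_CUBIC)
b=cv2.resize(t["pixels"][147:237,227:327],(400,360),interpolation=cv2.INTER_CUBIC)
c=np.hstack([cv2.resize(s["pixels"],(400,300)),cv2.resize(t["pixels"],(400,300))])[:240]
save("end",np.vstack([np.hstack([a,b]),c]))
for n,c0,c1 in(("top",np.load("top0.npz"),t),("scene",np.load("scene0.npz"),s)):
    c=c1;hsv=cv2.cvtColor(c["pixels"],cv2.COLOR_RGB2HSV);vu=np.argwhere((hsv[...,0]>50)&(hsv[...,0]<95)&(hsv[...,1]>60))[:,::-1]
    q=jig(plane(c,vu,.016));k=(np.abs(q[:,1])<30)&(q[:,0]>-60)&(q[:,0]<70);q=q[k]
    print(n,"board green x",np.percentile(q[:,0],[1,50,99]).round(1),"y",np.percentile(q[:,1],[2,98]).round(1))
    W=world(c);h,w=W.shape[:2];L=jig(W[...,:2].reshape(-1,2)).reshape(h,w,2)
    m=(np.abs(L[...,1])<16)&(L[...,0]<30)&(L[...,0]>-30)&(W[...,2]>.026)&(W[...,2]<.034)&(hsv[...,1]<60)
    print("can",m.sum(),L[m].mean(0).round(1),np.median(W[m][:,2]))
E
```

```text
31.85 [0.52036731 0.33569108 0.20604715] [ 0.11596741 -0.86249779  0.26385446] [[ 75.7435546  356.17202838]]
scene 304
16 15 [23.8 26.6 31.1]
21 13 [28.  29.8 30.3]
26 14 [27.9 28.6 29.7]
31 17 [28.  29.1 30.4]
36 16 [28.3 29.1 29.9]
41 18 [27.8 28.8 29.5]
46 17 [27.9 28.8 29.5]
51 14 [28.2 28.9 29.3]
56 14 [28.4 29.1 29.8]
61 18 [28.2 29.1 29.7]
66 19 [26.1 27.5 29.2]
71 23 [23.7 25.  28.4]
76 15 [23.3 23.8 24.7]
81 22 [20.9 23.4 24.9]
86 17 [16.4 19.2 25.5]
91 20 [14.1 17.9 25.9]
96 25 [16.2 18.2 25.1]
top 281
16 14 [16.  17.2 30.7]
21 18 [17.2 28.2 29.9]
26 17 [27.5 28.5 29.9]
31 19 [26.8 28.3 29.3]
36 16 [27.2 27.9 28.9]
41 16 [26.8 28.3 29.5]
46 18 [26.8 27.9 29.1]
51 17 [26.  27.7 29.4]
56 16 [26.1 28.2 29.4]
61 16 [27.  28.5 29.3]
66 18 [25.6 27.5 28.4]
71 13 [23.7 25.6 28.4]
76 17 [22.1 23.3 24.7]
81 14 [22.1 22.8 23.4]
86 17 [15.6 18.1 23.9]
91 18 [15.6 20.7 25.3]
96 15 [14.6 16.9 24.7]
top board green x [-8.1 10.5 43.2] y [-23.8  22.5]
can 81 [12.1 -0.6] 0.03018950517473118
scene board green x [-5.7  2.9 32.7] y [-22.3  21.6]
can 85 [13.  -0.6] 0.030089358056155646
```

View pics/end.png

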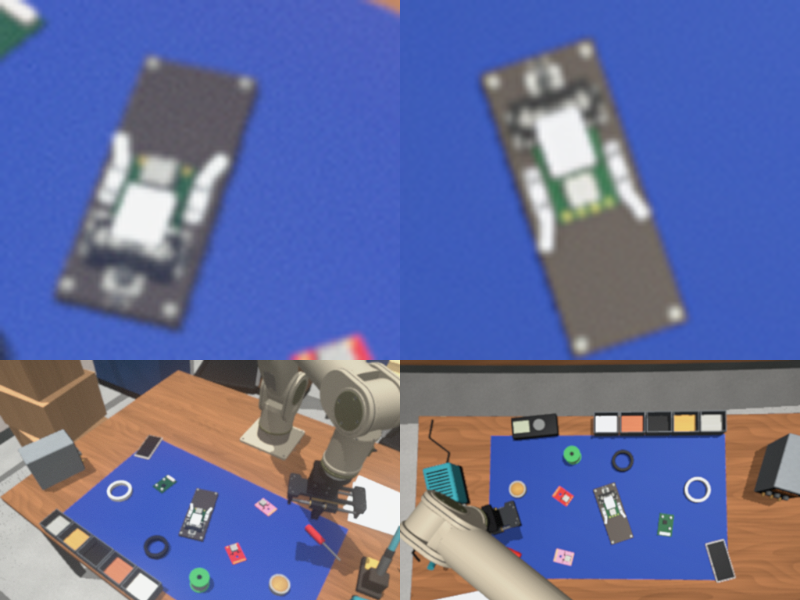

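The last picture shows the board between the guides with the flap lying flat over it, level within about 1 mm over 40 mm. Ajar would slope by about 4–5 mm, so the pin is in the slot. The bystanders I can see are in place, and the arm is clear. Handing in.

```bash
python3 -c "
from h import *
print(finish_job())"
```

```text
the job is handed in; nothing more can be done
None
```

The sensor board is in the jig, pushed fully home, and the spring flap is shut on it. I handed the job in at about 32.5 s of the 53 s allowed.

- **Grip:** My first grip closed on nothing. The real finger ends sit about 19 mm higher than the reported tool position, which I measured with the cameras and corrected for. The miss didn't move the board, and the second grip closed to 21.6 mm, the size of the can.
- **Deck contact:** Feeling for the deck took about 14 N for a moment, and I eased off before and during the slide.
- **Insertion:** The contacts dragged at about 5 N for roughly 5–6 mm. Then the board stopped, and a further push gave no movement while the force rose to about 12.8 N, below the 20 N limit. I took that as bottomed.
- **Flap:** I tipped it from behind. The readings between moves were no more than about 6 N, and past the snap point it fell shut by itself.

**Last checks:** Both cameras show the flap level within about 1 mm over 40 mm. If the pin were standing on the board, it would slope by 4–5 mm. The board lies between the guides, and the robot was clear of everything. The bystanders I could see looked unmoved; in the last pictures the arm partly hid the screwdriver from above, so I couldn't check it fully.

**Disagreement:** Estimates of how far the head is clamped beyond its middle setting differed. The first flap measurement gave 4–5 mm, and both the insertion and the later flap measurement gave 2–3 mm. It didn't matter, because I bottomed the board by feel.

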